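# Lock the bayonet cap on the filler neck of a welded fuel tank

### The arm

A 7-joint arm with a two-finger parallel gripper is mounted at the origin on a cart in front of the work surface, level with it; the furniture and walls round the work are solid. World frame = base frame: x ahead of the robot, y to its left, z up, the work surface at z = 0. Lengths are in m, angles in degrees, forces in N, time in s.
With the tool pointing down it reaches from about 0.425 to 0.875 m from the base axis. Payload 4.7 kg.
Tool frame: the origin (TCP) lies between the finger pads; the fingertips stand env.finger_overhang ahead of it and the grasp point (between the pads) lies 5 mm behind it (env.finger_overhang is the distance from the TCP to the fingertips, in m); z points along the fingers, y is the line along which they close (so a half turn about z gives the same grasp; the last joint's range is limited). The gripper opens to 87 mm and grips with 3 to 60 N. Pads are 19 mm wide; open, the fingers measure 117 mm over their backs; the gripper's body (75 mm by 190 mm) begins 51 mm behind the grasp point.
Start: joints at [0.808, 18.392, -4.016, 83.108, 1.295, 78.541, -3.26], TCP at [0.65, -0, 0.237] pointing down, gripper open.
Joint ranges: [-163.93, 163.93], [-17.29, 119.83], [-79.2, 71.16], [3.27, 140.29], [-89.18, 269.18], [5.43, 117.66], [-154.24, 154.24]. Speed limits (degrees/s): [147.25, 147.25, 180, 180, 180, 180, 180].

### API

Orientations are given as [roll, pitch, yaw] about the fixed x, y, z axes, in that order (R = Rz(yaw) Ry(pitch) Rx(roll)).
In Python, from cell import telemetry, eyes, env, models gives the robot as it stands. The module is installed in compiled form; this text tells all that it offers.
- The arm moves only by the tool drive_tool, never from a script. Its arguments are lists of equal length, an entry for each row: "angular": the turn, a rotation vector about the tool's x, y, z in rad, a list of three; "delta_pos": the shift along the tool's x, y, z in cm, a list of three; "gripper": the finger opening in cm, from 0 to 8.7. A call has 1 to 20 rows; each row shifts and turns the commanded pose from where the row before left it, along the tool's axes as they then stand; what a row does not reach is not made up. A row lasts 1/10 s, in which the tool goes at most 50 mm and 8.59 degrees, less where a joint would pass 70% of its speed; a pose out of reach is approached as far as the arm can. A call with a gripper value outside its range is refused whole. The fingers move at their own pace and stop on an object; "squeeze" is the grip in N (left out, the last holds). Time passes only in rows, so rows that do not move let the fingers close. It gives the time, the measured TCP pose, the force, the opening and the grip force at its end, in the units of the state.
- telemetry.get_obs(): the state, without advancing time (a new reading comes with each control period).
- eyes.read_camera(name): name is "scene" or "side" or "wrist"; returns a dict with "pixels" (384x512x3 uint8, red, green, blue), "mtx" (3x3 intrinsics, pixels), "D" ([k1, k2, p1, p2, k3] as OpenCV has them; the pictures are not rectified), "origin" and "orientation" of the camera in the world. Camera axes: x right, y down, z forward; pixel columns grow to the right and rows downward; lengths in m; the calibration is good to about 2 mm. A picture is of the moment at which its call begins. There is no depth.
- env.sign_off(): hands the job in; it is judged then, once.
Trained networks look in a picture, given as the dict that the camera call returned (one of the last four; its "shot" number tells which), for a name from the list of things; names that differ only in an ending like _2 or _b are one class to them, and where a whole thing is asked for, a point or a joint stands for the part that bears it (a point fixed in the world has none). Each returns a list of dicts, best first, with "p" (0 to 1); they miss things now and then, are a little off and sometimes report something else, mostly with a low value. They report only what shows in the picture. A call takes as long as a camera call. They do not tell look-alikes from the thing itself.
- models.search_frame(picture, target): "centre" ([column, row] in pixels, amid what is visible of it).
- models.cut_out(picture, target): "pixels" (384x512 bool, what is visible of it) and "centre" ([column, row] in pixels, amid what is visible of it).
The state is a dict: "time_s": time; "qpos": joint angles; "joint_velocities": joint speeds; "effort": joint torques, N m; "tool_pos": TCP position; "tool_rot": TCP orientation; "force": force on the tool from outside, world axes, zero at the start; "wrist_torque": the same for the moment, N m; "grip_width": finger opening in m; "grasp_force": force on a finger pad.
Only numpy, scipy, OpenCV 4.12 (cv2) and the standard library are available. Lean on these libraries where they do the work, as an engineer would, in place of code of your own. Each camera call takes 0.05 s, during which the arm holds its last target. There are 200 camera calls.

### The job

Close the fuel tank: pick up its black bayonet cap by the grip bar, feel its two lugs into the two slots of the filler neck, press it straight down against the spring inside and turn it clockwise (seen from above) to the stop, then let go so that it springs up into its notches and stays locked and level. Do it by feel, with a light hand: do not ram or wrench the cap against the neck, and leave the things lying around where they are.

Things in the scene. Friction and masses are not known exactly. Their poses are not given: they have to be found in the camera images.
- cap: Loose black bayonet cap, 75 mm across, 0.12 kg, standing on its steel plug, grip bar up. Origin: centre of the plug's flat end face (its underside); z up its axis, x along bar and lugs. Plug: rounded nose 28 mm across at the end, widening to 40 mm at z = 7.5 mm. Flange from z = 22.5 to 28.5 mm, its skirt hangs to z = 15.5 mm, 69 mm across inside. Half a turn gives the same cap.
- cap_grip (a point): Middle of the cap's grip bar, 42.5 mm above the cap's origin; axes as the cap's. The bar is 54 mm long (x), 14 mm thick (y) and stands from 28.5 to 56.5 mm above the cap's underside, on the flange. Hold it across the 14 mm, fingertips just above the flange.
- cap_lug (a point): End of one of the two steel lugs of the plug, 25.5 mm from the cap's axis along its +x; the other is opposite, along -x, both under the ends of the grip bar. A lug is 9.6 mm wide and 5 mm thick, from 9 to 14 mm above the cap's underside, its lower edges bevelled.
- tank: Welded steel fuel tank, 160 x 240 x 92 mm, bolted to the table by its feet: cannot move. Origin: centre of its underside; y along its long side. The upright filler neck, 69 mm across, stands on it at x = 0, y = 55 mm, rim 132 mm above the table; the round sender cover beside it is lower (114 mm).
- mouth (a point): Centre of the neck's mouth, level with its rim; axes as the tank's. Bore 42 mm, greased. Two opposite slots in the rim, 56 mm across, 37 degrees wide (a lug has about 5 degrees to spare each way). The neck was welded in at no exact angle: the line through the slots lies within 29 degrees either way of this x axis and is not measured. See it, or turn the lugs on the rim until they drop in.
- valve_seat (a point): Point on the neck's axis 13 mm below the rim, where the plug's end meets the spring valve plate: it pushes back with 2 N here, 0.9 N more per mm. From the slots the way under the lip goes clockwise only (seen from above), with the plug's end 20 to 22.5 mm below the rim (at 22.5 mm the flange lands on the rim), for about 50 degrees to a hard stop.
- lock (a point): Point on the neck's axis 17.5 mm below the rim: the plug's end (cap's origin) rests here when locked. From 43 degrees of turn to the stop (about 50), the lip has a notch 2.5 mm high over each lug, and the spring lifts the cap into it when let go. Let go short of that it stays 20 mm below the rim (under the lip) or comes up to 13 mm or less (in the slots).
- tube_offcut: A bystander: offcut of square steel tube, 40 x 120 x 40 mm, lying on the bench. Origin: centre of its underside, y along it.
- chipping_hammer: A bystander: chipping hammer, 160 x 249 x 29 mm, lying on the bench. Origin: centre of its underside, y along the handle.
- ear_defenders: A bystander: pair of ear defenders, 165 x 148 x 82 mm, lying on the bench. Origin: centre of its underside.
Mind the look-alikes: they are no part of the job. There is more than one size of the cap; the one meant has the size given above.

How it is judged (in metres and radians):
On the way:
1. the lugs have gone through the slots and the cap is pressed down far enough to turn under the lip (plug's end more than 19.2 mm below the rim, cap within 3 mm of the neck's axis) (z of cap in the frame of mouth below -0.0192 m and horizontal distance between cap and mouth below 0.003 m), for 0.1 s.
At the end, for the whole second after the job is handed in: The cap is locked in the neck and let go: at rest, level (within 3.4 degrees), within 3 mm of the neck's axis, its lugs up in the notches at the stop: plug's end 16.2 to 18.8 mm below the rim (under the lip short of the stop it would be 20 mm, in the slots 13 mm or less) (z of cap in the frame of mouth between -0.0188 and -0.0162 m and horizontal distance between cap and mouth below 0.003 m and angle between cap's own z axis and vertical below 0.06 rad and linear speed of cap below 0.02 m/s); the robot touches nothing.
It fails at once if the cap is rammed or wrenched against the neck: more than 60 N between the cap and the tank with its neck (contact force between cap and tank above 60 N).
It fails at once if the tube offcut moved by more than 30 mm (distance of tube_offcut from where it was at the start of the episode above 0.03 m).
It fails at once if the chipping hammer moved by more than 30 mm (distance of chipping_hammer from where it was at the start of the episode above 0.03 m).
It fails at once if the ear defenders moved by more than 30 mm (distance of ear_defenders from where it was at the start of the episode above 0.03 m).
It also fails if it takes over 72 s, if anything falls off the work surface, if the arm or the gripper's body presses on something with over 40 N, if the wrist force passes 120 N, or if a joint passes its speed limit or range.

## Working session

There is one attempt and no reset: what is moved stays moved. The work goes in short steps, Python scripts to look and compute and a tool call to move; the robot and the scene stay as the last step left them, time stands still between calls to the robot, and variables do not carry over. Pictures are saved under pics/ and viewed, at most 10 in all, crops included, and the job is handed in when it is done.

Besides the shell and the picture viewer there is one more tool, called after "Emit:" as name(argument=value, ...), one argument or row to a line, values as JSON. drive_tool: Moves the arm, as the interface text tells. Its arguments: {"type":"object","properties":{"angular":{"type":"array","items":{"type":"array","items":{"type":"number"}}},"delta_pos":{"type":"array","items":{"type":"array","items":{"type":"number"}}},"gripper":{"type":"array","items":{"type":"number"}},"squeeze":{"type":"number"}},"required":["angular","delta_pos","gripper"]}

```bash
mkdir -p pics
cat > h.py <<'E'
import numpy as np, cv2
from scipy.spatial.transform import Rotation as R
from cell import telemetry, eyes, env, models
def campose(c):
    o=np.array(c["orientation"],float)
    M=o if o.shape==(3,3) else (R.from_euler('xyz',o,degrees=True).as_matrix() if o.size==3 else None)
    return M,np.array(c["origin"],float)
def ray(c,px):
    M,o=campose(c)
    u=cv2.undistortPoints(np.array([[px]],float),np.array(c["mtx"]),np.array(c["D"]))[0,0]
    return o,M@np.array([u[0],u[1],1.0])
def at_z(c,px,z):
    o,d=ray(c,px); return o+d*(z-o[2])/d[2]
def proj(c,P):
    M,o=campose(c)
    return cv2.projectPoints((np.atleast_2d(P)-o)@M,np.zeros(3),np.zeros(3),np.array(c["mtx"]),np.array(c["D"]))[0][:,0]
def save(n,img): cv2.imwrite(f"pics/{n}.png",img[...,::-1])
E
python3 - <<'E'
from h import *
s=telemetry.get_obs();print(s); print(env.finger_overhang)
P=[]
for n in("scene","side","wrist"):
    c=eyes.read_camera(n);P.append(c["pixels"]);print(n,c["origin"],c["orientation"],c["mtx"][0])
    for t in("cap","cap_grip","tank","mouth","tube_offcut","chipping_hammer","ear_defenders"):
        r=models.search_frame(c,t)
        print(t,[(np.round(d["centre"]),round(d["p"],2),np.round(at_z(c,d["centre"],{"mouth":.132,"cap":.03,"cap_grip":.05}.get(t,.03)),3)) for d in r[:4]])
save("scene",P[0]);save("side",P[1]);save("wrist",P[2])
save("all",cv2.resize(np.hstack([np.vstack([P[0],P[1]]),np.vstack([P[2],P[2]*0])]),(800,600)))
E
```

```text
{'time_s': 0.0, 'qpos': array([ 0.80693955, 18.43871646, -4.0150309 , 83.17406951,  1.29637697,
       78.54135076, -3.2592831 ]), 'joint_velocities': array([0.09353544, 0.13580886, 0.12525961, 0.06545823, 0.06640397,
       0.04904386, 0.01900955]), 'effort': array([-2.58547143e-04, -4.91284704e+01, -4.03903294e-01, -3.12526345e+01,
       -6.40594075e-02,  4.37659642e-02,  1.61017233e-04]), 'tool_pos': array([ 6.49476011e-01, -5.29722429e-05,  2.35472619e-01]), 'tool_rot': array([-1.79891181e+02,  7.26039554e-03,  9.00033152e+01]), 'force': array([ 0.1893141 , -0.34898977, -1.54430141]), 'wrist_torque': array([ 0.02728704, -0.0254751 , -0.02188383]), 'grasp_force': 0.0, 'grip_width': 0.08705771466929192}
0.014
scene [0.03982007 0.79416959 1.25337842] [-141.46798672    0.58495576 -149.86312182] [463.61564903   0.         263.62400096]
cap [(array([226., 268.]), 0.98, array([0.479, 0.283, 0.03 ])), (array([242., 178.]), 0.63, array([ 0.619, -0.03 ,  0.03 ])), (array([260., 243.]), 0.54, array([0.434, 0.161, 0.03 ]))]
cap_grip [(array([228., 269.]), 0.93, array([0.465, 0.293, 0.05 ]))
[... 1577 characters left out ...]
,  0.03 ]))]
wrist [0.65010453 0.08229063 0.38393819] [ 1.62566958e+02  8.11381742e-03 -7.11188493e-02] [320.23611026   0.         255.56629971]
cap [(array([61., 27.]), 0.9, array([0.445, 0.149, 0.03 ])), (array([ 43., 217.]), 0.68, array([ 0.385, -0.066,  0.03 ]))]
cap_grip [(array([ 40., 215.]), 0.91, array([ 0.397, -0.055,  0.05 ])), (array([60., 26.]), 0.67, array([0.456, 0.147, 0.05 ]))]
tank [(array([229., 162.]), 0.77, array([0.62 , 0.002, 0.03 ]))]
mouth [(array([232., 164.]), 0.75, array([0.631, 0.024, 0.132])), (array([139., 336.]), 0.74, array([ 0.533, -0.152,  0.132]))]
tube_offcut [(array([138., 335.]), 0.55, array([ 0.484, -0.245,  0.03 ]))]
chipping_hammer []
ear_defenders []
```

View pics/all.png

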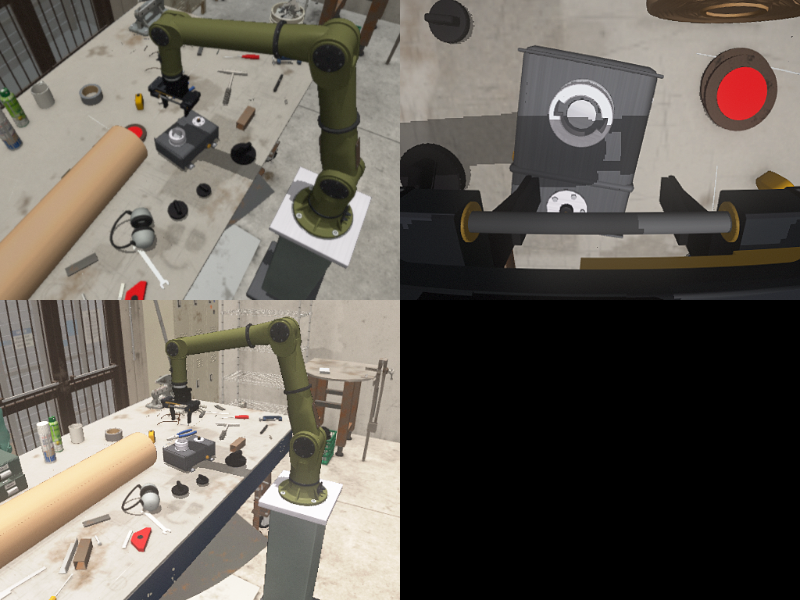

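Candidates for the cap, in scene pixels: A (226,268) medium, B (260,243) small and C (312,196) large. Next I measure the size of each.

Run:
```python
from h import *
for n in("scene","side"):
    c=eyes.read_camera(n)
    if n=="scene": save("crop1",cv2.resize(c["pixels"][170:290,200:345],None,fx=5,fy=5,interpolation=cv2.INTER_CUBIC))
    for d in models.cut_out(c,"cap")[:4]:
        m=d["pixels"]; ys,xs=np.nonzero(m)
        o,_=ray(c,d["centre"]); p=at_z(c,d["centre"],.028)
        M,_=campose(c); right=M[:,0]
        row=[at_z(c,(x,y),.028) for x,y in((xs.min()-.5,ys[xs.argmin()]),(xs.max()+.5,ys[xs.argmax()]))]
        print(n,np.round(d["centre"]),round(d["p"],2),m.sum(),p.round(3),"width",round(abs((row[1]-row[0])@right),4),"centre",((row[0]+row[1])/2).round(3))
```

```text
scene [227. 266.] 0.98 512 [0.48  0.278 0.028] width 0.0744 centre [0.485 0.269 0.028]
scene [310. 192.] 0.8 768 [ 0.389 -0.093  0.028] width 0.1097 centre [ 0.386 -0.092  0.028]
scene [262. 244.] 0.48 275 [0.428 0.157 0.028] width 0.0587 centre [0.442 0.149 0.028]
side [303. 204.] 0.64 453 [ 0.38  -0.099  0.028] width 0.1132 centre [ 0.39  -0.106  0.028]
side [257. 226.] 0.44 150 [0.45  0.142 0.028] width 0.0586 centre [0.435 0.155 0.028]
```

View pics/crop1.png

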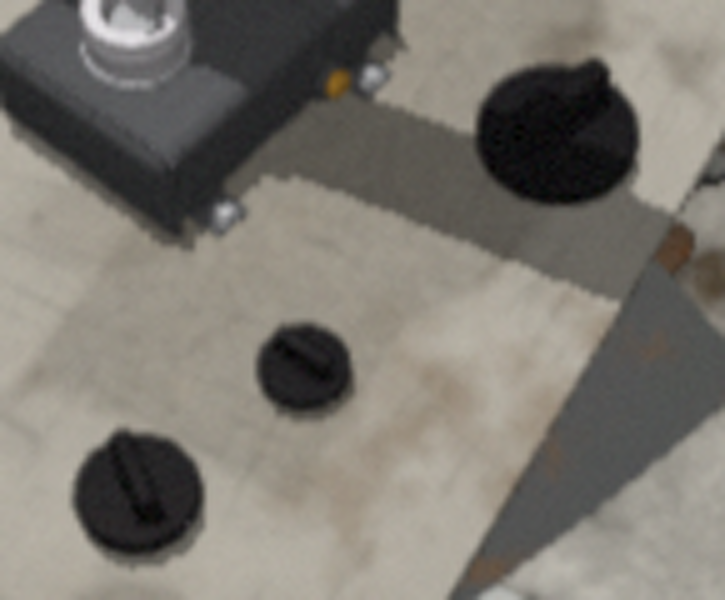

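Emit:
drive_tool(
  angular=[
    [0, 0, 0],
    [0, 0, 0],
    [0, 0, 0],
    [0, 0, 0],
    [0, 0, 0],
    [0, 0, 0],
    [0, 0, 0],
    [0, 0, 0],
    [0, 0, 0],
    [0, 0, 0],
    [0, 0, 0],
    [0, 0, 0],
  ],
  delta_pos=[
    [2.5, -1.5, 0],
    [2.5, -1.5, 0],
    [2.5, -1.5, 0],
    [2.5, -1.5, 0],
    [2.5, -1.5, 0],
    [2.5, -1.5, 0],
    [2.5, -1.5, 0],
    [2.5, -1.5, 0],
    [2.5, -1.5, 0],
    [2.5, -1.5, 0],
    [1.5, -1.5, 0],
    [0, 0, 0],
  ],
  gripper=[8.7, 8.7, 8.7, 8.7, 8.7, 8.7, 8.7, 8.7, 8.7, 8.7, 8.7, 8.7],
)

```text
time_s: 2.6
tool_pos: [0.4825, 0.2685, 0.2369]
tool_rot: [-180.0, -0.1, 90.4]
force: [0.1, 0.1, -0.3]
grip_width: 0.0868
grasp_force: 0.0
```

Run:
```python
from h import *
c=eyes.read_camera("wrist")
print(telemetry.get_obs()["tool_pos"],c["origin"],c["orientation"])
for d in models.cut_out(c,"cap")[:4]:
    ys,xs=np.nonzero(d["pixels"]); print(d["centre"],d["p"],d["pixels"].sum(),xs.min(),xs.max(),ys.min(),ys.max(),at_z(c,d["centre"],.0285).round(4))
print([(d["centre"],d["p"],at_z(c,d["centre"],.0425)) for d in models.search_frame(c,"cap_grip")])
w=cv2.imread("pics/wrist.png")[...,::-1]
save("two",np.hstack([cv2.resize(c["pixels"],(512,384)),cv2.resize(w[100:196,180:252],(288,384),interpolation=cv2.INTER_CUBIC)]))
```

```text
[0.48419165 0.2662396  0.23683639] [0.48215719 0.35056545 0.3843398 ] [1.62653039e+02 4.42664769e-02 2.83694781e-01]
[219.0, 248.7] 0.77 1600 197 244 228 269 [0.4374 0.1606 0.0285]
[251.8, 153.5] 0.58 3471 220 285 120 185 [0.478  0.2805 0.0285]
[([254.0, 154.2], 0.92, array([0.48053317, 0.28252677, 0.0425    ])), ([216.2, 249.0], 0.57, array([0.43578173, 0.16764635, 0.0425    ]))]
```

View pics/two.png

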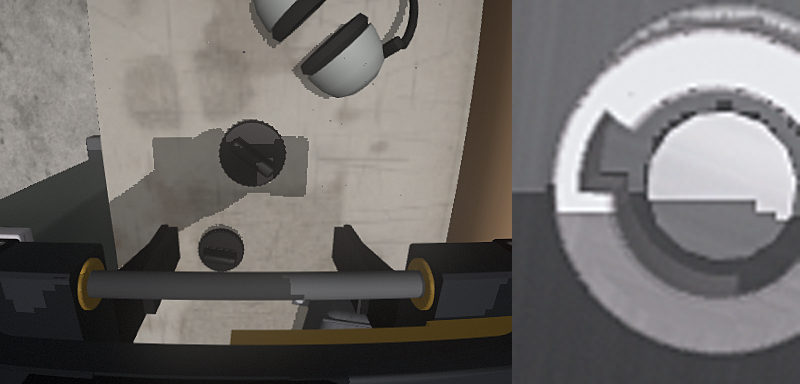

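The cap is at pixel (252,153). Its bar runs from upper left to lower right, and it measures 75 mm. The neck crop shows one slot on the left and slightly up. Next I refine both.

Run:
```python
from h import *
c=eyes.read_camera("wrist")
im=cv2.resize(c["pixels"][110:195,210:295],(600,600),interpolation=cv2.INTER_CUBIC); raw=im.copy()
cx,cy=.4785,.280
def dr(P,col):
    q=(proj(c,np.array(P))-[210,110]+.5)*600/85
    cv2.polylines(im,[q.astype(int)],True,col,1)
t=np.linspace(0,2*np.pi,60)
dr(np.c_[cx+.0375*np.cos(t),cy+.0375*np.sin(t),0*t+.0285],(255,0,0))
a=np.radians(-40);u=np.array([np.cos(a),np.sin(a)]);v=np.array([-u[1],u[0]])
for z,col in((.0565,(0,255,0)),(.0285,(255,255,0))):
    dr([[*(np.array([cx,cy])+sx*.027*u+sy*.007*v),z] for sx,sy in((1,1),(1,-1),(-1,-1),(-1,1))],col)
g=cv2.LUT(im,np.clip((np.arange(256)/255.)**.5*255,0,255).astype(np.uint8))
save("capc",g)
```

```text
(no output)
```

View pics/capc.png

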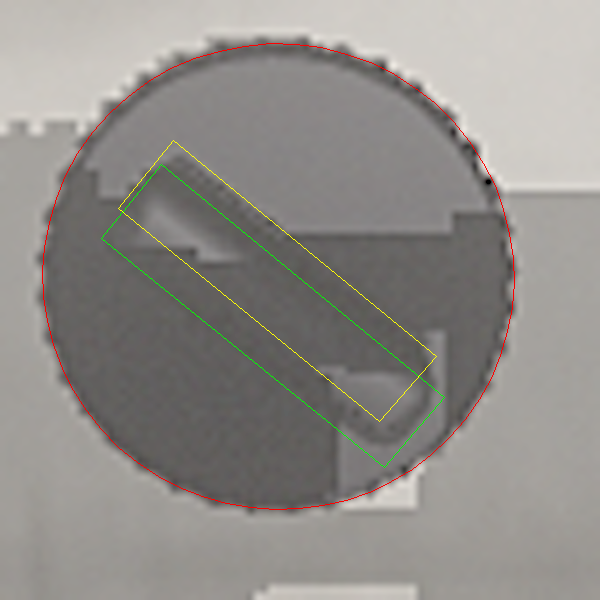

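Emit:
drive_tool(
  angular=[
    [0, 0, 0],
    [0, 0, -0.147],
    [0, 0, -0.147],
    [0, 0, -0.147],
    [0, 0, -0.147],
    [0, 0, -0.147],
    [0, 0, -0.147],
    [0, 0, 0],
    [0, 0, 0],
    [0, 0, 0],
  ],
  delta_pos=[
    [1.4, -0.55, 0],
    [0, 0, 2],
    [0, 0, 2],
    [0, 0, 2],
    [0, 0, 2],
    [0, 0, 2],
    [0, 0, 1.5],
    [0, 0, 0],
    [0, 0, 0],
    [0, 0, 0],
  ],
  gripper=[6, 5, 5, 5, 5, 5, 5, 5, 5, 5],
)

```text
time_s: 3.8
tool_pos: [0.4803, 0.2796, 0.1227]
tool_rot: [179.9, 0.0, 140.4]
force: [-0.1, -0.5, 1.3]
grip_width: 0.05
grasp_force: 0.0
```

Run:
```python
from h import *
c=eyes.read_camera("wrist")
s=telemetry.get_obs();print(s["tool_pos"],s["tool_rot"],c["origin"],c["orientation"],s["qpos"])
for d in models.cut_out(c,"cap")[:2]:
    ys,xs=np.nonzero(d["pixels"]); print(d["centre"],d["p"],d["pixels"].sum(),xs.min(),xs.max(),ys.min(),ys.max(),at_z(c,d["centre"],.0285).round(4))
im=c["pixels"].copy()
cx,cy=.4785,.280
def dr(P,col):
    q=proj(c,np.array(P)); cv2.polylines(im,[np.round(q).astype(int)],True,col,1)
t=np.linspace(0,2*np.pi,60)
dr(np.c_[cx+.0375*np.cos(t),cy+.0375*np.sin(t),0*t+.0285],(255,0,0))
a=np.radians(-39);u=np.array([np.cos(a),np.sin(a)]);v=np.array([-u[1],u[0]])
for z,col in((.0565,(0,255,0)),):
    dr([[*(np.array([cx,cy])+sx*.027*u+sy*.007*v),z] for sx,sy in((1,1),(1,-1),(-1,-1),(-1,1))],col)
save("near",cv2.LUT(cv2.resize(im,(800,600)),np.clip((np.arange(256)/255.)**.5*255,0,255).astype(np.uint8)))
```

```text
[0.48025453 0.27956662 0.122772  ] [1.79885308e+02 4.65766131e-02 1.40420843e+02] [0.41625945 0.33168691 0.26996947] [ 1.62534660e+02 -1.18528237e-01  5.03099825e+01] [-15.0874634   12.9438949  -20.0593519  104.17608772   4.93577133
  63.60251907  13.55524708]
[255.4, 189.8] 0.62 6790 207 301 145 238 [0.4759 0.2827 0.0285]
[117.2, 229.9] 0.56 1698 83 148 211 243 [0.429  0.1709 0.0285]
```

View pics/near.png

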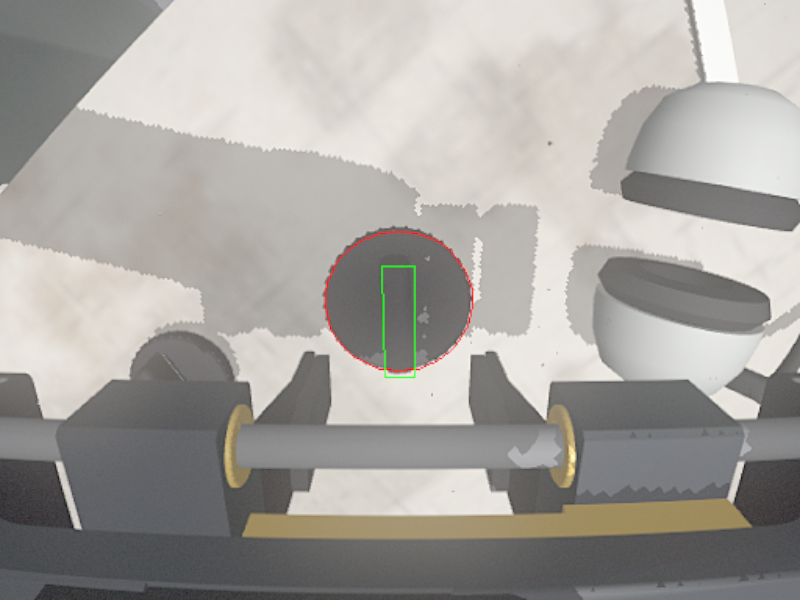

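The cap is centred between the fingers and the bar runs along the tool's x axis. I descend and grip.

Emit:
drive_tool(
  angular=[
    [0, 0, 0],
    [0, 0, 0],
    [0, 0, 0],
    [0, 0, 0],
    [0, 0, 0],
    [0, 0, 0],
    [0, 0, 0],
    [0, 0, 0],
    [0, 0, 0],
    [0, 0, 0],
  ],
  delta_pos=[
    [0.24, -0.07, 2],
    [0, 0, 2],
    [0, 0, 2],
    [0, 0, 1],
    [0, 0, 0.7],
    [0, 0, 0],
    [0, 0, 0],
    [0, 0, 0],
    [0, 0, 0],
    [0, 0, 0],
  ],
  gripper=[5, 5, 5, 5, 4, 2, 1, 1, 1, 1],
  squeeze=25,
)

```text
time_s: 4.9
tool_pos: [0.4776, 0.2801, 0.0452]
tool_rot: [179.9, 0.0, 140.5]
force: [0.1, 0.1, 0.1]
grip_width: 0.0137
grasp_force: 25.0
```

Emit:
drive_tool(
  angular=[
    [0, 0, 0],
    [0, 0, 0],
    [0, 0, 0],
    [0, 0, 0],
    [0, 0, 0],
    [0, 0, 0],
    [0, 0, 0],
    [0, 0, 0],
    [0, 0, 0],
    [0, 0, 0],
    [0, 0, 0],
    [0, 0, 0],
    [0, 0, 0],
    [0, 0, 0],
    [0, 0, -0.1425],
    [0, 0, -0.1425],
    [0, 0, -0.1425],
    [0, 0, 0],
    [0, 0, 0],
  ],
  delta_pos=[
    [0, 0, -1],
    [0, 0, -3],
    [0, 0, -4],
    [0, 0, -4],
    [0, 0, -4],
    [0, 0, -4],
    [-2, -0.4, 0],
    [-4, -0.8, 0],
    [-4.5, -0.8, 0],
    [-4.5, -0.8, 0],
    [-4.5, -0.8, 0],
    [-4.5, -0.8, 0],
    [-4.5, -0.8, 0],
    [-4.1, -1, 0],
    [0, 0, 0],
    [0, 0, 0],
    [0, 0, 0],
    [0, 0, 0],
    [0, 0, 0],
  ],
  gripper=[1, 1, 1, 1, 1, 1, 1, 1, 1, 1, 1, 1, 1, 1, 1, 1, 1, 1, 1],
)

```text
time_s: 6.8
tool_pos: [0.6893, 0.0249, 0.2448]
tool_rot: [180.0, -0.0, 164.8]
force: [0.3, 0.6, -1.4]
grip_width: 0.0136
grasp_force: 25.0
```

Run:
```python
from h import *
c=eyes.read_camera("wrist")
s=telemetry.get_obs();print({k:np.round(s[k],4) for k in("tool_pos","tool_rot","force","wrist_torque","grip_width","qpos")},c["origin"],c["orientation"])
for t in("mouth","tank"):
  print(t,[(d["centre"],d["p"],at_z(c,d["centre"],.132).round(4)) for d in models.search_frame(c,t)])
save("w2",c["pixels"]); np.savez("w2",**{k:np.array(c[k]) for k in("mtx","D","origin","orientation","pixels")})
save("w2v",cv2.resize(c["pixels"],(800,600)))
```

```text
{'tool_pos': array([0.6893, 0.0249, 0.2448]), 'tool_rot': array([1.799989e+02, 3.700000e-03, 1.648681e+02]), 'force': array([ 0.3924, -0.3072, -1.4671]), 'wrist_torque': array([ 0.0586, -0.0728, -0.0334]), 'grip_width': np.float64(0.014), 'qpos': array([  4.8579,  23.6049, -12.7267,  75.6587,   5.1205,  81.2855,
        67.256 ])} [0.60944219 0.04596055 0.39215181] [ 1.62567355e+02 -3.10074040e-02  7.47658000e+01]
mouth [([192.1, 108.4], 0.97, array([ 0.6107, -0.0066,  0.132 ]))]
tank [([194.1, 106.7], 0.57, array([ 0.6098, -0.0046,  0.132 ]))]
```

View pics/w2v.png

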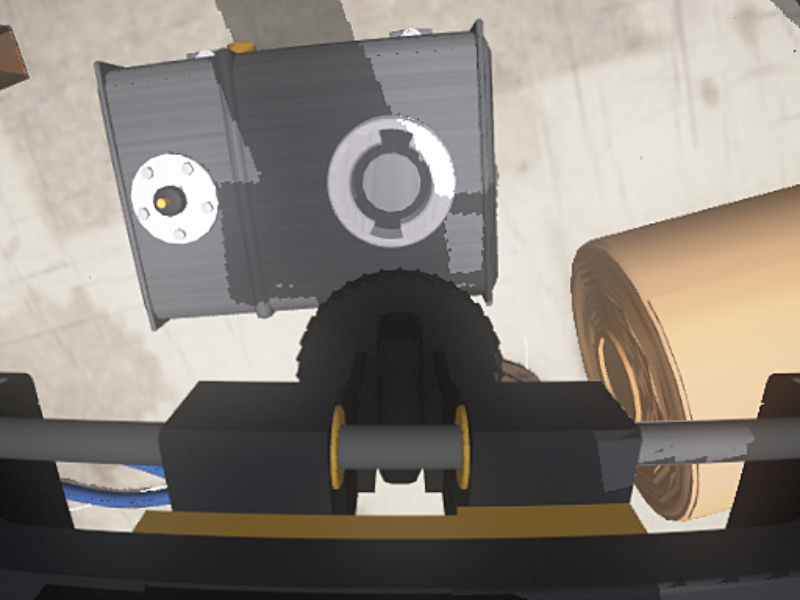

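The neck is at (391,181) with its slots at (397,137) and (388,233), so they lie roughly along the tool's x axis already. Rectifying it gives exact values.

Run:
```python
from h import *
c=dict(np.load("w2.npz"))
mid=at_z(c,(391*.64,181*.64),.132); print(mid)
N=600;S=.09/N
j,i=np.meshgrid(np.arange(N),np.arange(N))
P=np.stack([mid[0]+(j-N/2)*S,mid[1]-(i-N/2)*S,np.full(j.shape,.132)],-1).reshape(-1,3)
q=proj(c,P).astype(np.float32).reshape(N,N,2)
o=cv2.remap(c["pixels"],q[...,0],q[...,1],cv2.INTER_CUBIC)
g=cv2.GaussianBlur(cv2.cvtColor(o,cv2.COLOR_RGB2GRAY),(0,0),3).astype(float)
# maximise radial step at outer rim r=34.5mm and bore r=21mm
t=np.radians(np.arange(0,360,2))
from scipy.ndimage import map_coordinates
def sc(cx,cy,r):
    f=lambda rr:map_coordinates(g,[cy-rr*np.sin(t)/S,cx+rr*np.cos(t)/S],order=1)
    return np.clip(f(r-.0012)-f(r+.0012),-60,60).mean()
for r in(.0345,.021,):
    best=max((abs(sc(cx,cy,r)) if r<.03 else sc(cx,cy,r),cx,cy) for cx in range(250,352,3) for cy in range(250,352,3))
    print(r,best,mid[0]+(best[1]-300)*S,mid[1]-(best[2]-300)*S)
    if r>.03: cx,cy=best[1:]
# slots: darkness at r=24.5mm, by angle
a=np.arange(0,360,3);v=map_coordinates(g,[cy-.0255*np.sin(np.radians(a))/S,cx+.0255*np.cos(np.radians(a))/S],order=1)
print([(int(x),int(y)) for x,y in zip(a,v)])
for r in(.0345,.028,.021):cv2.circle(o,(int(cx),int(cy)),int(r/S),(255,0,0),1)
cv2.line(o,(int(cx-260*np.cos(np.radians(15))),int(cy-260*np.sin(np.radians(15)))),(int(cx+260*np.cos(np.radians(15))),int(cy+260*np.sin(np.radians(15)))),(0,255,0),1)
save("ortho",o)
```

```text
[0.62865002 0.03646891 0.132     ]
0.0345 (np.float64(28.67295358303137), 307, 322) 0.6297000204706618 0.03316890619291435
0.021 (np.float64(49.490150364906924), 313, 307) 0.6306000204706618 0.035418906192914344
[(0, 124), (3, 152), (6, 197), (9, 193), (12, 192), (15, 194), (18, 193), (21, 193), (24, 195), (27, 195), (30, 194), (33, 193), (36, 195), (39, 196), (42, 199), (45, 201), (48, 202), (51, 201), (54, 200), (57, 199), (60, 199), (63, 197), (66, 216), (69, 245), (72, 248), (75, 250), (78, 253), (81, 254), (84, 255), (87, 255), (90, 255), (93, 254), (96, 255), (99, 254), (102, 254), (105, 255), (108, 254), (111, 255), (114, 255), (117, 254), (120, 253), (123, 255), (126, 253), (129, 233), (132, 208), (135, 166), (138, 93), (141, 99), (144, 98), (147, 97), (150, 95), (153, 97), (156, 97), (159, 95), (162, 96), (165, 95), (168, 91), (171, 127), (174, 197), (177, 196), (180, 191), (183, 190), (186, 194), (189, 197), (192, 195), (195, 194), (198, 194), (201, 192), (204, 192), (207, 193), (210, 192), (213, 188), (216, 189), (219, 190), (222, 191), (225, 192), (228, 192), (231, 193), (234, 196), (237, 195), (240, 195), (243, 195), (246, 194), (249, 194), (252, 195), (255, 195), (258, 195), (261, 194), (264, 193), (267, 195), (270, 194), (273, 192), (276, 192), (279, 193), (282, 197), (285, 195), (288, 190), (291, 189), (294, 189), (297, 190), (300, 190), (303, 188), (306, 187), (309, 193), (312, 190), (315, 184), (318, 190), (321, 195), (324, 187), (327, 131), (330, 121), (333, 123), (336, 124), (339, 125), (342, 126), (345, 126), (348, 127), (351, 128), (354, 128), (357, 128)]
```

View pics/ortho.png

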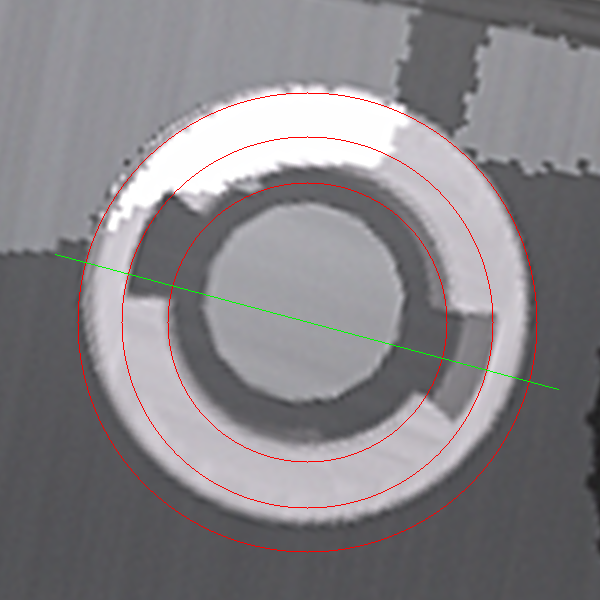

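The slot line lies at 159° (-21°) and the mouth is at (0.630, 0.0357). I move above it with yaw 159.

Emit:
drive_tool(
  angular=[
    [0, 0, 0.1024],
    [0, 0, 0],
    [0, 0, 0],
    [0, 0, 0],
    [0, 0, 0],
    [0, 0, 0],
    [0, 0, 0],
    [0, 0, 0],
  ],
  delta_pos=[
    [0, 0, 0],
    [2, -0.4, 0],
    [2, -0.4, 0],
    [1.92, -0.32, 1],
    [0, 0, 2],
    [0, 0, 2],
    [0, 0, 0.5],
    [0, 0, 0],
  ],
  gripper=[1, 1, 1, 1, 1, 1, 1, 1],
)

```text
time_s: 7.75
tool_pos: [0.6297, 0.0354, 0.1889]
tool_rot: [-180.0, -0.1, 159.1]
force: [-0.1, 0.8, -1.5]
grip_width: 0.0136
grasp_force: 25.0
```

Run:
```python
from h import *
s=telemetry.get_obs();print({k:np.round(s[k],4) for k in("time_s","tool_pos","tool_rot","force","wrist_torque","grip_width")})
```

```text
{'time_s': np.float64(7.75), 'tool_pos': array([0.6297, 0.0354, 0.1889]), 'tool_rot': array([-1.799556e+02, -8.630000e-02,  1.591262e+02]), 'force': array([-0.0714,  0.8184, -1.5247]), 'wrist_torque': array([ 0.0642, -0.0171,  0.0187]), 'grip_width': np.float64(0.0136)}
```

Emit:
drive_tool(
  angular=[
    [0, 0, 0],
    [0, 0, 0],
    [0, 0, 0],
    [0, 0, 0],
    [0, 0, 0],
    [0, 0, 0],
    [0, 0, 0],
  ],
  delta_pos=[
    [0, 0, 0.4],
    [0, 0, 0.4],
    [0, 0, 0.3],
    [0, 0, 0.2],
    [0, 0, 0.2],
    [0, 0, 0.2],
    [0, 0, 0],
  ],
  gripper=[1, 1, 1, 1, 1, 1, 1],
)

```text
time_s: 8.45
tool_pos: [0.63, 0.0354, 0.1722]
tool_rot: [-180.0, -0.0, 159.2]
force: [0.3, -0.7, -0.7]
grip_width: 0.0138
grasp_force: 25.0
```

Emit:
drive_tool(
  angular=[
    [0, 0, 0],
    [0, 0, 0],
    [0, 0, 0],
    [0, 0, 0],
  ],
  delta_pos=[
    [0, 0, 0.15],
    [0, 0, 0.15],
    [0, 0, 0.1],
    [0, 0, 0],
  ],
  gripper=[1, 1, 1, 1],
)

```text
time_s: 8.85
tool_pos: [0.6301, 0.0355, 0.1684]
tool_rot: [-180.0, -0.0, 159.2]
force: [-0.3, -0.3, -0.6]
grip_width: 0.0136
grasp_force: 25.0
```

Emit:
drive_tool(
  angular=[
    [0, 0, 0],
    [0, 0, 0],
    [0, 0, 0],
    [0, 0, 0],
  ],
  delta_pos=[
    [0, 0, 0.1],
    [0, 0, 0.1],
    [0, 0, 0.1],
    [0, 0, 0],
  ],
  gripper=[1, 1, 1, 1],
)

```text
time_s: 9.25
tool_pos: [0.6301, 0.0355, 0.1654]
tool_rot: [-180.0, -0.0, 159.2]
force: [-1.0, -0.1, -1.5]
grip_width: 0.0142
grasp_force: 25.0
```

Emit:
drive_tool(
  angular=[
    [0, 0, 0],
    [0, 0, 0],
    [0, 0, 0],
    [0, 0, 0],
  ],
  delta_pos=[
    [0, 0, 0.1],
    [0, 0, 0.1],
    [0, 0, 0.1],
    [0, 0, 0],
  ],
  gripper=[1, 1, 1, 1],
)

```text
time_s: 9.65
tool_pos: [0.6302, 0.0356, 0.1629]
tool_rot: [180.0, 0.0, 159.2]
force: [-2.0, 0.6, 1.3]
grip_width: 0.0139
grasp_force: 25.0
```

Emit:
drive_tool(
  angular=[
    [0, 0, 0],
    [0, 0, 0],
    [0, 0, 0],
    [0, 0, 0],
    [0, 0, 0],
    [0, 0, 0],
  ],
  delta_pos=[
    [0, 0, 0],
    [0, 0, 0.15],
    [0, 0, 0.15],
    [0, 0, 0.15],
    [0, 0, 0.1],
    [0, 0, 0],
  ],
  gripper=[1, 1, 1, 1, 1, 1],
  squeeze=40,
)

```text
time_s: 10.25
tool_pos: [0.6303, 0.0357, 0.1578]
tool_rot: [180.0, 0.0, 159.2]
force: [-2.6, 0.7, 5.2]
grip_width: 0.0138
grasp_force: 40.0
```

Emit:
drive_tool(
  angular=[
    [0, 0, 0],
    [0, 0, 0],
    [0, 0, 0],
    [0, 0, 0],
  ],
  delta_pos=[
    [0, 0, 0.1],
    [0, 0, 0.1],
    [0, 0, 0.05],
    [0, 0, 0],
  ],
  gripper=[1, 1, 1, 1],
)

```text
time_s: 10.65
tool_pos: [0.6303, 0.0356, 0.1558]
tool_rot: [180.0, 0.0, 159.2]
force: [-3.6, 0.3, 7.9]
grip_width: 0.0141
grasp_force: 40.0
```

Emit:
drive_tool(
  angular=[
    [0, 0, 0.05],
    [0, 0, 0.05],
    [0, 0, 0.05],
    [0, 0, 0.05],
    [0, 0, 0],
  ],
  delta_pos=[
    [0, 0, 0],
    [0, 0, 0],
    [0, 0, 0],
    [0, 0, 0],
    [0, 0, 0],
  ],
  gripper=[1, 1, 1, 1, 1],
)

```text
time_s: 11.15
tool_pos: [0.631, 0.0362, 0.1561]
tool_rot: [179.9, 0.1, 147.7]
force: [-2.3, 0.8, 7.6]
grip_width: 0.0137
grasp_force: 40.0
```

Run:
```python
from h import *
s=telemetry.get_obs();print({k:np.round(s[k],4) for k in("time_s","tool_pos","tool_rot","force","wrist_torque","grip_width")})
```

```text
{'time_s': np.float64(11.15), 'tool_pos': array([0.631 , 0.0362, 0.1561]), 'tool_rot': array([1.798865e+02, 1.040000e-01, 1.476692e+02]), 'force': array([-2.2894,  0.7647,  7.6028]), 'wrist_torque': array([ 0.3441,  0.5241, -0.0323]), 'grip_width': np.float64(0.0137)}
```

Emit:
drive_tool(
  angular=[
    [0, 0, 0.05],
    [0, 0, 0.05],
    [0, 0, 0.05],
    [0, 0, 0.05],
    [0, 0, 0.05],
    [0, 0, 0.05],
    [0, 0, 0.05],
    [0, 0, 0.05],
    [0, 0, 0.05],
    [0, 0, 0],
  ],
  delta_pos=[
    [0, 0, 0],
    [0, 0, 0],
    [0, 0, 0],
    [0, 0, 0],
    [0, 0, 0],
    [0, 0, 0],
    [0, 0, 0],
    [0, 0, 0],
    [0, 0, 0],
    [0, 0, 0],
  ],
  gripper=[1, 1, 1, 1, 1, 1, 1, 1, 1, 1],
)

```text
time_s: 12.15
tool_pos: [0.6312, 0.0364, 0.1562]
tool_rot: [179.8, 0.0, 121.9]
force: [-2.1, 1.1, 6.9]
grip_width: 0.0135
grasp_force: 40.0
```

Run:
```python
from h import *
s=telemetry.get_obs();print({k:np.round(s[k],4) for k in("time_s","tool_pos","tool_rot","force","wrist_torque","grip_width")})
```

```text
{'time_s': np.float64(12.15), 'tool_pos': array([0.6312, 0.0364, 0.1562]), 'tool_rot': array([1.798211e+02, 4.260000e-02, 1.218899e+02]), 'force': array([-2.1014,  1.065 ,  6.8501]), 'wrist_torque': array([0.4044, 0.4023, 0.0075]), 'grip_width': np.float64(0.0135)}
```

Turned 37°. I continue slowly towards the stop.

Emit:
drive_tool(
  angular=[
    [0, 0, 0.04],
    [0, 0, 0.04],
    [0, 0, 0.04],
    [0, 0, 0.03],
    [0, 0, 0.03],
    [0, 0, 0],
  ],
  delta_pos=[
    [0, 0, 0],
    [0, 0, 0],
    [0, 0, 0],
    [0, 0, 0],
    [0, 0, 0],
    [0, 0, 0],
  ],
  gripper=[1, 1, 1, 1, 1, 1],
)

```text
time_s: 12.75
tool_pos: [0.6311, 0.0364, 0.1562]
tool_rot: [179.8, 0.0, 111.6]
force: [-2.3, 1.5, 8.2]
grip_width: 0.0136
grasp_force: 40.0
```

Run:
```python
from h import *
s=telemetry.get_obs();print({k:np.round(s[k],4) for k in("time_s","tool_pos","tool_rot","force","wrist_torque","grip_width")})
```

```text
{'time_s': np.float64(12.75), 'tool_pos': array([0.6311, 0.0364, 0.1562]), 'tool_rot': array([1.798333e+02, 4.600000e-03, 1.116166e+02]), 'force': array([-2.2804,  1.523 ,  8.1511]), 'wrist_torque': array([0.3785, 0.5298, 0.0171]), 'grip_width': np.float64(0.0136)}
```

Emit:
drive_tool(
  angular=[
    [0, 0, 0.025],
    [0, 0, 0.025],
    [0, 0, 0],
  ],
  delta_pos=[
    [0, 0, 0],
    [0, 0, 0],
    [0, 0, 0],
  ],
  gripper=[1, 1, 1],
)

```text
time_s: 13.05
tool_pos: [0.6306, 0.0362, 0.1561]
tool_rot: [179.9, -0.0, 108.8]
force: [-3.3, 1.8, 8.1]
grip_width: 0.0139
grasp_force: 40.0
```

Run:
```python
from h import *
s=telemetry.get_obs();print({k:np.round(s[k],4) for k in("time_s","tool_pos","tool_rot","force","wrist_torque","grip_width")})
```

```text
{'time_s': np.float64(13.05), 'tool_pos': array([0.6306, 0.0362, 0.1561]), 'tool_rot': array([ 1.798966e+02, -1.500000e-03,  1.087749e+02]), 'force': array([-3.2551,  1.7606,  8.0587]), 'wrist_torque': array([0.302, 0.801, 0.203]), 'grip_width': np.float64(0.0139)}
```

The stop is felt. I ease up so the lugs rise into the notches.

Emit:
drive_tool(
  angular=[
    [0, 0, 0],
    [0, 0, 0],
    [0, 0, 0],
    [0, 0, 0],
    [0, 0, 0],
  ],
  delta_pos=[
    [0, 0, -0.1],
    [0, 0, -0.1],
    [0, 0, -0.1],
    [0, 0, -0.1],
    [0, 0, 0],
  ],
  gripper=[1, 1, 1, 1, 1],
  squeeze=15,
)

```text
time_s: 13.55
tool_pos: [0.6305, 0.0361, 0.1589]
tool_rot: [179.9, -0.0, 108.8]
force: [-1.1, 1.9, 5.6]
grip_width: 0.0137
grasp_force: 15.0
```

Run:
```python
from h import *
s=telemetry.get_obs();print({k:np.round(s[k],4) for k in("time_s","tool_pos","tool_rot","force","wrist_torque","grip_width")})
```

```text
{'time_s': np.float64(13.55), 'tool_pos': array([0.6305, 0.0361, 0.1589]), 'tool_rot': array([ 1.799390e+02, -1.910000e-02,  1.087697e+02]), 'force': array([-1.1166,  1.8957,  5.634 ]), 'wrist_torque': array([0.6185, 0.2419, 0.1702]), 'grip_width': np.float64(0.0137)}
```

It has risen past the lip level (about 18.3 mm below the rim), so it is in the notch. I raise a little more, then release and retreat.

Emit:
drive_tool(
  angular=[
    [0, 0, 0],
    [0, 0, 0],
    [0, 0, 0],
    [0, 0, 0],
    [0, 0, 0],
    [0, 0, 0],
    [0, 0, 0],
    [0, 0, 0],
    [0, 0, 0],
    [0, 0, 0],
    [0, 0, 0],
    [0, 0, 0],
  ],
  delta_pos=[
    [0, 0, -0.1],
    [0, 0, 0],
    [0, 0, 0],
    [0, 0, 0],
    [0, 0, 0],
    [0, 0, 0],
    [0, 0, -1],
    [0, 0, -2],
    [0, 0, -3],
    [0, 0, -3],
    [-3, 0, -2],
    [-3, 0, 0],
  ],
  gripper=[1, 1, 2, 3, 4, 4, 4, 4, 4, 4, 4, 4],
)

```text
time_s: 14.75
tool_pos: [0.6515, -0.0207, 0.2752]
tool_rot: [179.5, 0.1, 108.9]
force: [-0.4, -0.8, -0.5]
grip_width: 0.0402
grasp_force: 0.0
```

Run:
```python
from h import *
s=telemetry.get_obs();print({k:np.round(s[k],4) for k in("time_s","tool_pos","tool_rot","force","grip_width")})
c=eyes.read_camera("wrist")
im=c["pixels"].copy()
t=np.linspace(0,2*np.pi,60)
P=np.c_[.6302+.0375*np.cos(t),.0357+.0375*np.sin(t),0*t+.132-.0175+.0285]
a=np.radians(-71.2);u=np.array([np.cos(a),np.sin(a)]);v=np.array([-u[1],u[0]])
B=[[*(np.array([.6302,.0357])+sx*.027*u+sy*.007*v),.171] for sx,sy in((1,1),(1,-1),(-1,-1),(-1,1))]
for Q,col in((P,(255,0,0)),(B,(0,255,0))): cv2.polylines(im,[np.round(proj(c,np.array(Q))).astype(int)],True,col,1)
save("fin",cv2.resize(im,(800,600)))
s=eyes.read_camera("side")["pixels"][150:230,200:306]; save("fins",cv2.resize(s,(800,600),interpolation=cv2.INTER_CUBIC))
```

```text
{'time_s': np.float64(14.75), 'tool_pos': array([ 0.6515, -0.0207,  0.2752]), 'tool_rot': array([1.795485e+02, 1.475000e-01, 1.089062e+02]), 'force': array([-0.4248, -0.7771, -0.5272]), 'grip_width': np.float64(0.0402)}
```

View pics/fin.png

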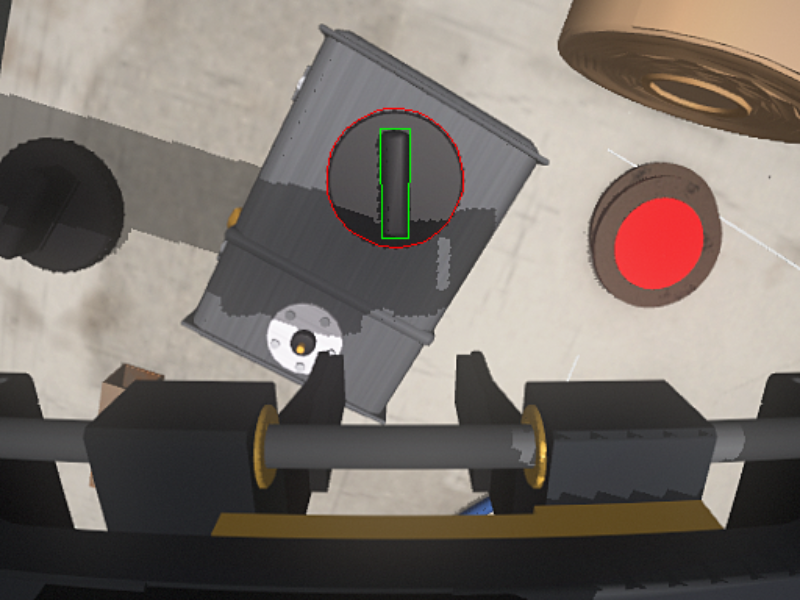

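View pics/fins.png

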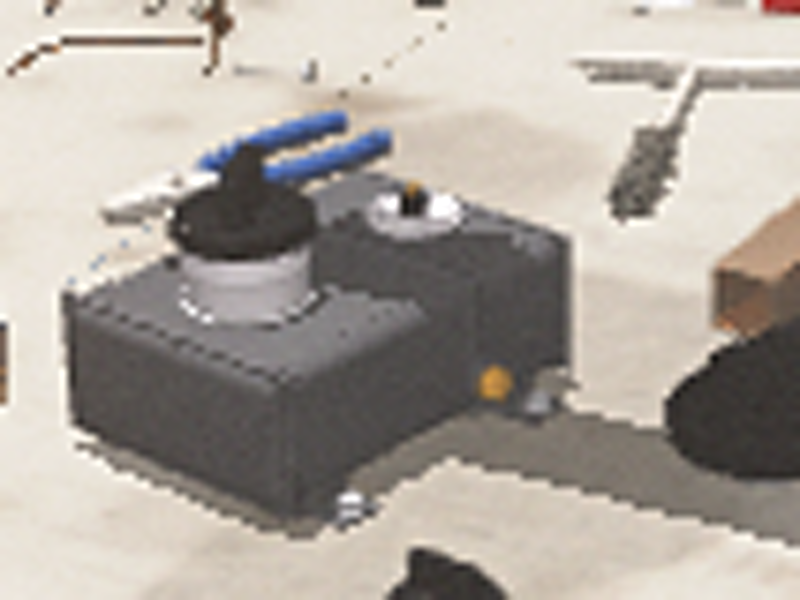

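The cap sits level on the neck, bar at (395,183), matching the overlay for the stop angle. The gripper is clear, so I hand in.

```bash
python3 -c "
from h import *
print(env.sign_off())"
```

```text
the job is handed in; nothing more can be done
None
```

I fitted the cap, turned it about 50° clockwise to the stop, let it spring up and released it. The last pictures show it level and on the neck's axis, and I handed the job in at about 15 s; sign-off gave no verdict, and the lock itself is judged from the force and height I felt, since the camera cannot tell 17.5 mm from 20 mm.

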